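Unlock the dial padlock on the cutter case and hold it up

TASK

Unlock the padlock on the metal cutter case: turn its dial clockwise, click by click, until the pointer clicks into the notch that points straight at the shackle, then pull the shackle out to its full length, so that its free leg leaves the staple. Then lift the opened lock off the case and finish while holding it up in the gripper, level with the dial facing up, still and at least 100 mm above its cradle with the shackle still out; leave the other things on the bench alone.

Things in the scene. Friction and masses are not known exactly. Their poses are not given: they have to be found in the camera images.
- case: Fixed sheet-metal case, 264 (x) x 184 (y) x 60 (z) mm, on the bench; origin at the centre of its underside, z up. On its lid is the steel cradle with the padlock and beside that the staple arch.
- cradle (a point): Centre of the cradle floor, 66 mm above the bench, 50 mm from the case's centre towards its -x; axes of the case. Floor plate 72 (x) x 68 (y) mm, 6 mm thick, with lips 8 mm high close round the lock: 26 mm long at the middle of both x ends; on each y side only two, 10 mm long, centred 25 mm either side of the middle, leaving 40 mm open between them. The lock lies here with the axes of the case.
- staple (a point): Middle of the top wire of the fixed staple, an arch of 5 mm wire over the shackle's short leg. It stands across the case's y, 40 mm from the cradle's centre towards x; uprights 11 mm either side of this point; top 93.5 mm above the bench. With the shackle shut it holds the lock down; with the shackle out more than 25 mm the lock lifts straight up.
- lock: Loose brass padlock on its back in the cradle, dial up. Body 60 (x) x 56 (y) x 28 (z) mm; origin at the centre of its underside, z up out of the dial face, x towards the shackle. 0.3 to 0.65 kg in all; with the shackle out it balances 5 to 25 mm from the origin towards x. Its sides can be gripped across the 56 mm.
- dial (a joint): Dial angle (rad): 0 = pointer straight at the shackle (open notch); negative at the start, grows clockwise seen from above: the pointer stands -value rad counter-clockwise of the lock's x. Clicks into a notch every 0.628 rad and centres itself there when let go (about 0.05 N m to pass a click); range -2.9 to 1.6. The shackle can be pulled only within about 0.1 of 0.
- dial_grip (a point): On the dial axis, in the middle of its grip bar, 42 mm above the lock's underside. The bar is 38 mm long and 11 mm thick and stands 16.5 mm up from a 44 mm disc: disc top 33 mm, bar top 49.5 mm above the lock's underside. The point's x runs along the bar to the end with the white pointer line; it turns with the dial.
- shackle (a joint): How far the shackle is pulled out of the lock (m): 0 shut, 0.034 fully out (a stop). It slides along the lock's x, stays where it is left, and takes about 3 N to move once the dial is at 0.
- shackle_crown (a point): Middle of the shackle's crossbar; axes of the lock; moves with the shackle. The shackle is a flat-lying U of 9 mm round steel bar, 14 mm above the lock's underside and 20 mm above the case lid. Crossbar straight for 24 mm along y, 90 mm from the lock's origin when shut. Legs 44 mm apart between centres; inside the U 35 mm is clear across and 43 mm between staple and crossbar.
- rosette: Bystander: thin wooden ring, 110 mm across, 6 mm high, on the bench; origin at the centre of its underside.
- sanding_block: Bystander: cork block 110 x 60 x 30 mm on the bench; origin at the centre of its underside.
- glue: Bystander: white bottle, 56 mm across, 110 mm high, standing on the bench; origin at the centre of its underside.

How it is judged:
On the way, in this order (a step that is already met when the one before it is completed fails the run):
1. the dial is turned to its open notch (value of joint dial between -0.2 and 0.2 rad), for 0.2 s.
2. the shackle is pulled out while the lock lies in its cradle (value of joint shackle above 0.028 m and height (world z) of lock below 0.09 m), for 0.1 s.
At the end, for the whole second after the job is handed in: The gripper holds the lock (finger force over 1 N) with its underside at least 97 mm above the cradle floor (163 mm above the bench), level within 0.3 rad with the dial up, at rest (under 0.03 m/s), touching nothing of the case, and the shackle out by more than 26 mm (height (world z) of lock above 0.163 m and value of joint shackle above 0.026 m and angle between lock's own z axis and vertical below 0.3 rad and contact force between the fingers and lock above 1 N and contact force between lock and case below 0.1 N and linear speed of lock below 0.03 m/s); the arm keeps its last pose, push and grip.
It fails at once if a bystander is disturbed (moved more than 20 mm) (distance of any of rosette, sanding_block, glue from where it was at the start of the episode above 0.02 m).
It also fails if it takes over 72 s, if anything falls off the work surface, if the arm or the gripper's body presses on something with over 40 N, if the wrist force passes 120 N, or if a joint passes its speed limit or range.

ROBOT

A 6-joint arm with a two-finger parallel gripper is mounted at the origin on the work surface. World frame = base frame: x ahead of the robot, y to its left, z up, the work surface at z = 0. Lengths are in m, angles in rad, forces in N, time in s.
With the tool pointing down it reaches from about 0.3 to 0.875 m from the base axis. Payload 4.2 kg.
Tool frame: the origin (TCP) lies at the very end of the fingers, on their centre line; the grasp point (between the pads) lies 19 mm behind it (robot.grip_depth is the distance from the TCP to the grasp point, in m); z points along the fingers, y is the direction in which the jaws open and shut (so a half turn about z gives the same grasp; the last joint's range is limited). The gripper opens to 85 mm and grips with 20 to 120 N. Pads are 22 mm wide; open, the fingers measure 114 mm over their backs; the gripper's body (76 mm by 85 mm) begins 54 mm behind the grasp point. The pads swing forward as they close: fully open they stand 13 mm farther back than shut.
Start: joints at [1.236, 0.32, 1.565, -0, 1.257, -0.02], TCP at [0.178, 0.547, 0.231] pointing down, gripper open.
Joint ranges: [-3.11, 3.11], [-0.84, 2.01], [0.21, 2.61], [-1.34, 4.49], [0.05, 2.63], [-2.56, 2.56]. Speed limits (rad/s): [2.57, 2.57, 3.14, 3.14, 3.14, 3.14].

INTERFACE

Orientations are given as a unit quaternion [w, x, y, z].
In Python, from workcell import robot, camera gives the robot as it stands. The module is installed in compiled form; this text tells all that it offers.
- The arm moves only by the shell command python3 -m pendant 'ROWS' [OPENING] [FORCE]. ROWS is JSON, a list that holds one entry, the list of rows, each a list of 6 numbers: the shift along the tool's x, y, z in mm, then the turn, a rotation vector about the tool's x, y, z in degrees. A call has 1 to 12 rows; each row is the pose to reach, as a shift and turn from the pose measured when the call began, along the tool's axes at that moment; what a row does not reach only later rows make up. A row lasts 1/10 s, in which the tool goes at most 50 mm and 8.59 degrees, less where a joint would pass 70% of its speed; a pose out of reach is approached as far as the arm can. A call with a gripper value outside its range is refused whole. OPENING is the finger opening in mm, from 0 to 85.4, set as the call begins (- or left out, the last holds). The fingers move at their own pace and stop on an object; FORCE is the grip in N (left out, the last holds). Time passes only in rows, so rows that repeat a pose let the fingers close. It gives the time, the measured TCP pose, the force and the opening at its end, in the units of the state.
- robot.get_state(): the state, without advancing time (a new reading comes with each control period).
- camera(name): name is "scene" or "top" or "wrist"; returns a dict with "color" (480x640x3 uint8, blue, green, red), "vertical_fov" (degrees; the focal length in pixels is half the picture's height over the tangent of half this angle, whatever the lens; pixels are square), "cx", "cy" (the principal point, pixels), "R" (3x3) and "t" (3): a world point X has camera coordinates R X + t; the wrist camera has in their place "hand_eye" (4x4, takes a point from camera to tool coordinates, whose origin is the TCP and whose axes are the flange's). Camera axes: x right, y down, z forward; pixel columns grow to the right and rows downward; lengths in m; the calibration is good to about 2 mm. The wrist camera is an equidistant fisheye: a pixel r from the principal point sees the ray r / f radians off the axis. A picture is of the moment at which its call begins: read the wrist's pose just before it. There is no depth.
- robot.job_done(): hands the job in, once; it reports no verdict.
The state is a dict: "clock": time; "joints": joint angles; "joint_vel": joint speeds; "tau": joint torques, N m; "tool_pos": TCP position; "ee_rot": TCP orientation; "contact_force": force on the tool from outside, world axes, zero at the start; "wrist_torque": the same for the moment, N m; "grip_width": finger opening in m.
Only numpy, scipy, OpenCV 4.12 (cv2) and the standard library are available. Lean on these libraries where they do the work, as an engineer would, in place of code of your own. Each camera call takes 0.05 s, during which the arm holds its last target.

## Working session

There is one attempt and no reset: what is moved stays moved. The work goes in short steps, Python scripts to look and compute and a shell command to move; the robot and the scene stay as the last step left them, time stands still between calls to the robot, and variables do not carry over. Pictures are saved under pics/ and viewed, and the job is handed in when it is done.

```bash
mkdir -p pics; ls
python3 - <<'E'
from workcell import robot,camera
import cv2,numpy as np
s=robot.get_state(); print(s)
for n in("scene","top","wrist"):
    c=camera(n); cv2.imwrite(f"pics/{n}0.png",c["color"])
    print(n,{k:(np.round(v,4).tolist() if hasattr(v,'tolist') else v) for k,v in c.items() if k!="color"})
print(robot.grip_depth)
E
```

```text
pics
{'clock': 0.0, 'joints': array([ 1.23603202e+00,  3.20310062e-01,  1.56569566e+00, -1.39821536e-05,
        1.25741883e+00, -2.00016267e-02]), 'joint_vel': array([ 5.45852009e-06,  6.99615740e-04, -4.98557406e-04, -3.11873816e-04,
       -1.07504861e-03,  6.44060403e-04]), 'tau': array([-9.39660349e-04, -4.15527070e+01, -2.34167719e+01, -1.89911402e-04,
        8.07726465e-03, -4.09257652e-06]), 'tool_pos': array([0.17785764, 0.5462852 , 0.23046538]), 'ee_rot': array([-1.55078753e-04,  1.56730251e-01,  9.87641023e-01, -9.02749818e-04]), 'contact_force': array([-0.27264907,  0.11495607,  0.07764809]), 'wrist_torque': array([-0.03955537,  0.00930239, -0.01894451]), 'grip_width': 0.08537363681820201}
scene {'vertical_fov': 44.422088101163524, 'cx': 318.1834688434672, 'cy': 237.94405545854156, 'R': [[-0.8147, 0.5799, -0.0038], [0.4997, 0.6987, -0.512], [-0.2942, -0.419, -0.859]], 't': [0.4452, -0.2393, 1.6077]}
top {'vertical_fov': 54.8394494231677, 'cx': 313.8269851933646, 'cy': 243.02767606717055, 'R': [[-0.016, -0.9997, -0.0178], [-0.981, 0.0191, -0.1929], [0.1932, 0.0144, -0.9811]], 't': [0.0518, 0.5968, 0.9516]}
wrist {'vertical_fov': 65.70646984690485, 'cx': 322.8280946401898, 'cy': 246.5310507350568, 'hand_eye': [[-0.0009, -0.9497, -0.3131, 0.0801], [1.0, -0.0009, -0.0003, 0.0008], [0.0, -0.3131, 0.9497, -0.1422], [0.0, 0.0, 0.0, 1.0]]}
0.0187
```

View pics/scene0.png

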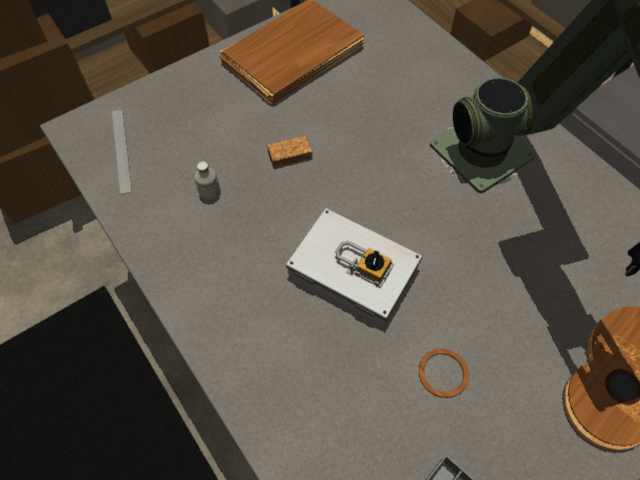

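View pics/top0.png

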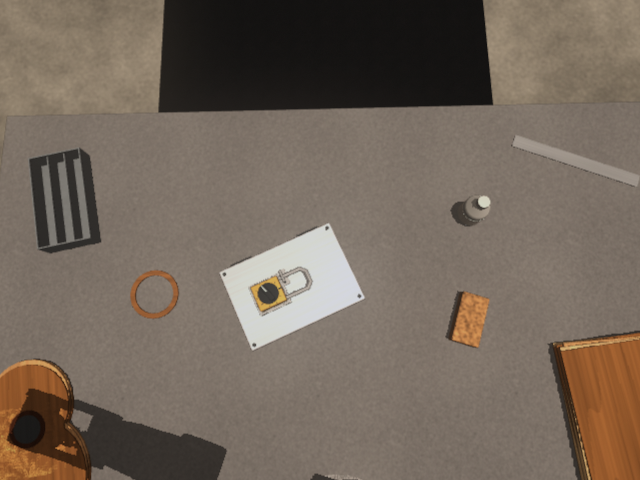

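View pics/wrist0.png

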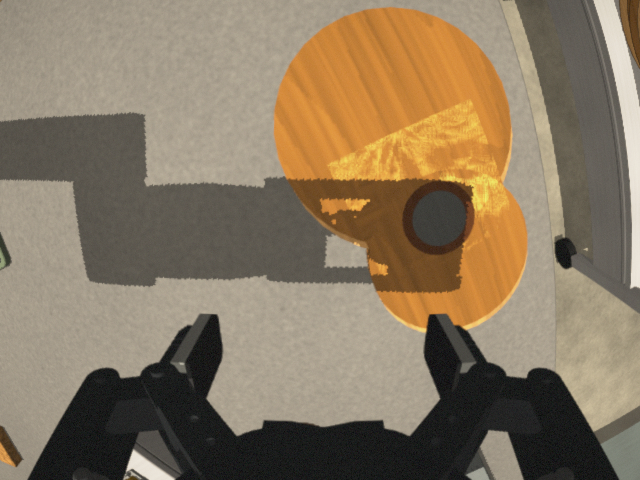

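The padlock is yellow with a black dial. It sits near (268,293) in top and (374,263) in scene, with its shackle towards image right and up in top. The rosette is at (155,295), the glue at (478,207) and the cork block at (469,319). Next I'll zoom in.

```bash
cat > h.py <<'E'
import numpy as np,cv2
from scipy.spatial.transform import Rotation as Ro
from workcell import robot,camera
def foc(c): return 240/np.tan(np.radians(c["vertical_fov"])/2)
def ray(c,u,v,st=None):
    x,y=u-c["cx"],v-c["cy"]; f=foc(c)
    if "R" in c:
        R=np.array(c["R"]);d=R.T@np.array([x/f,y/f,1]);o=-R.T@np.array(c["t"])
    else:
        r=np.hypot(x,y);th=r/f;s=np.sin(th)/max(r,1e-9)
        H=np.array(c["hand_eye"]);T=rot(st)
        d=T@H[:3,:3]@np.array([x*s,y*s,np.cos(th)]);o=np.array(st["tool_pos"])+T@H[:3,3]
    return o,d/np.linalg.norm(d)
def rot(st):
    q=st["ee_rot"];return Ro.from_quat([q[1],q[2],q[3],q[0]]).as_matrix()
def onz(c,u,v,z,st=None):
    o,d=ray(c,u,v,st);return o+d*(z-o[2])/d[2]
def tri(rays):
    A=np.zeros((3,3));b=np.zeros(3)
    for o,d in rays:
        P=np.eye(3)-np.outer(d,d);A+=P;b+=P@o
    p=np.linalg.solve(A,b);return p,[np.linalg.norm((np.eye(3)-np.outer(d,d))@(p-o)) for o,d in rays]
E
python3 - <<'E'
import cv2
a=cv2.imread('pics/top0.png')[215:355,210:370];b=cv2.imread('pics/scene0.png')[200:330,280:430]
cv2.imwrite('pics/topz.png',cv2.resize(a,None,fx=5,fy=4.2*5/4.2*0.8,interpolation=2) if 0 else cv2.resize(a,None,fx=4,fy=4,interpolation=2))
cv2.imwrite('pics/scenez.png',cv2.resize(b,None,fx=4,fy=4,interpolation=2))
E
```

```text
(no output)
```

View pics/topz.png

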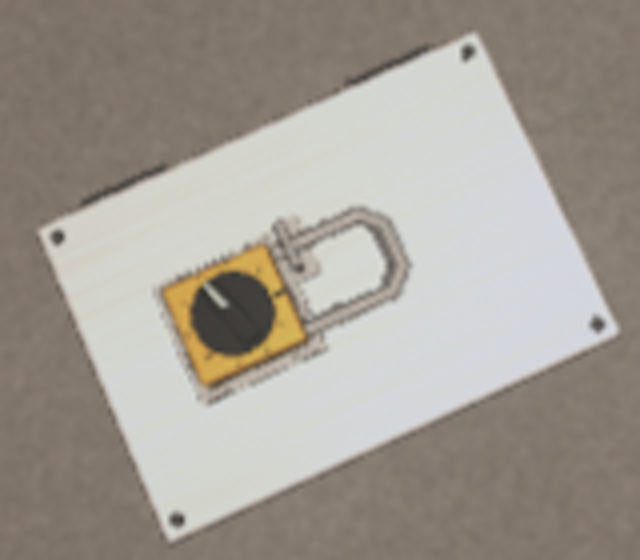

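View pics/scenez.png

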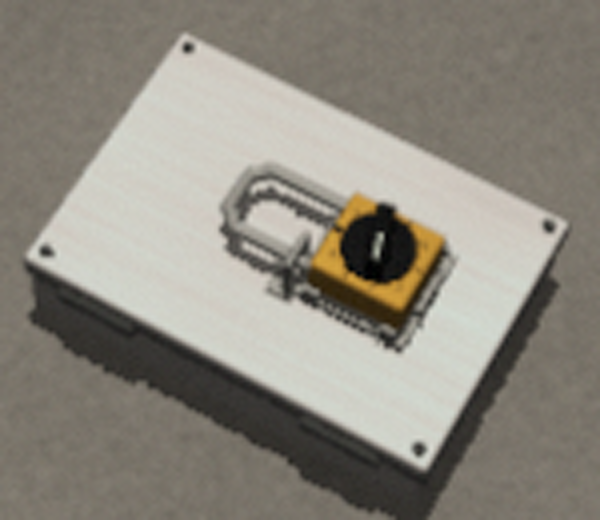

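The pointer stands about 100° counter-clockwise of the shackle axis, so about 3 clicks (108°). Next is a coarse localisation from the two fixed views.

Run:
```python
from h import *
ct,cs=camera("top"),camera("scene")
tp=lambda x,y:(x/4+210-.375,y/4+215-.375); sp=lambda x,y:(x/4+280-.375,y/4+200-.375)
pairs={'A':((57,237),(420,449)),'B':((468,52),(46,251)),'C':((597,324),(188,47)),'D':((177,520),(548,227))}
P={}
for k,(a,b) in pairs.items():
    p,e=tri([ray(ct,*tp(*a)),ray(cs,*sp(*b))]);P[k]=p;print(k,p.round(4),np.round(e,4), onz(ct,*tp(*a),.06).round(4),onz(cs,*sp(*b),.06).round(4))
c=sum(P.values())/4;x=(P['B']+P['C']-P['A']-P['D']);x/=np.linalg.norm(x)
print('case',c,x,np.degrees(np.arctan2(x[1],x[0])), 'cradle',c-.05*x)
p,e=tri([ray(ct,*tp(232,312)),ray(cs,*sp(378,245))]);print('dial',p,e)
for (nm,z,q) in(('dial disc',.099,(232,312)),('crown out',.08,(398,262))):print(nm,onz(ct,*tp(*q),z))
print(P['B']-P['A'],np.linalg.norm(P['B']-P['A']),np.linalg.norm(P['C']-P['B']))
```

```text
A [0.5338 0.237  0.0569] [0.0003 0.0003] [0.5332 0.2366 0.06  ] [0.5351 0.2377 0.06  ]
B [0.6323 0.0125 0.0555] [0.0001 0.0001] [0.6312 0.0126 0.06  ] [0.6336 0.0145 0.06  ]
C [ 0.482  -0.0536  0.0567] [0.0006 0.0006] [ 0.4813 -0.0529  0.06  ] [ 0.4837 -0.0523  0.06  ]
D [0.3834 0.1704 0.0549] [0.0009 0.0009] [0.3829 0.1703 0.06  ] [0.3865 0.1716 0.06  ]
case [0.50787359 0.09157497 0.0559921 ] [ 4.02255909e-01 -9.15526963e-01  7.50386522e-04] -66.28071069211889 cradle [0.48776079 0.13735131 0.05595458]
dial [0.48831511 0.13727975 0.09539725] [np.float64(0.000536154266777412), np.float64(0.0005361542667775087)]
dial disc [0.4876106  0.13723743 0.099     ]
crown out [0.51403243 0.05207687 0.08      ]
[ 0.09849015 -0.22455865 -0.00145903] 0.24521220230078047 0.1641805080562564
```

```bash
cat >> h.py <<'E'
def go(p,yaw,st=None):
    """shift (mm, tool axes) and rotvec(deg) to TCP p, tool down, jaw yaw deg"""
    st=st or robot.get_state();T=rot(st);a=np.radians(yaw);c,s=np.cos(a),np.sin(a)
    G=np.array([[-s,c,0],[c,s,0],[0,0,-1]]).T
    print('shift',(T.T@(np.array(p)-st["tool_pos"])*1000).round(1),'turn',np.degrees(Ro.from_matrix(T.T@G).as_rotvec()).round(2))
E
python3 - <<'E'
from h import *
go([.488,.137,.225],131.7)
E
```

```text
shift [-421.6 -293.4    6.2] turn [-4.000e-02 -2.000e-02 -5.974e+01]
```

```bash
python3 -m pendant '[[[-40,-28,0,0,0,-6],[-80,-56,0,0,0,-12],[-120,-84,0,0,0,-18],[-160,-112,2,0,0,-24],[-200,-140,3,0,0,-30],[-240,-168,4,0,0,-36],[-280,-196,5,0,0,-42],[-320,-224,6,0,0,-48],[-360,-252,6,0,0,-54],[-400,-278,6,0,0,-60],[-421,-293,6,0,0,-60],[-421,-293,6,0,0,-60]]]' 45
```

```text
clock: 1.45
tool_pos: [0.4893, 0.135, 0.2249]
ee_rot: [-0.0, -0.356, 0.935, -0.001]
contact_force: [-0.7, 0.8, 0.8]
grip_width: 0.0452
```

```bash
python3 -m pendant '[[[0,0,0,0,0,0]]]'
python3 - <<'E'
from h import *
go([.488,.137,.225],131.7)
s=robot.get_state();print(s['clock'],s['tool_pos'],s['joints'],s['grip_width'])
cv2.imwrite('pics/w1.png',camera('wrist')['color'])
E
```

```text
clock: 1.55
tool_pos: [0.4891, 0.1349, 0.2247]
ee_rot: [-0.001, -0.355, 0.935, -0.0]
contact_force: [-0.1, 0.6, 0.7]
grip_width: 0.0448
shift [-0.6  2.3 -0.3] turn [-0.02 -0.07 -0.08]
1.55 [0.48906176 0.13492426 0.22467277] [ 2.47075880e-01  2.18385586e-01  1.72447427e+00 -9.53500780e-04
  1.19972228e+00 -2.04984438e+00] 0.04481750848461322
```

View pics/w1.png

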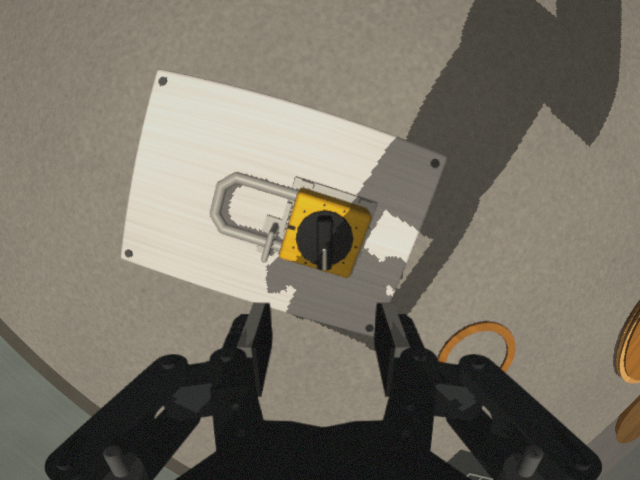

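The dial is at about (324,238). The bar is near vertical in the picture, so the jaws are square to it, and the pointer is at (325,258). I'll zoom, then take a second view to get the height.

```bash
python3 -m pendant '[[[15,0,20,0,0,0],[30,0,40,0,0,0],[30,0,40,0,0,0]]]'
python3 - <<'E'
from h import *
s=robot.get_state();print(s['tool_pos'],s['ee_rot'])
c=camera('wrist')['color'];cv2.imwrite('pics/w2.png',c)
a=cv2.imread('pics/w1.png')[160:300,200:400]
cv2.imwrite('pics/w1z.png',cv2.resize(a,None,fx=4,fy=4,interpolation=2))
cv2.imwrite('pics/w2z.png',cv2.resize(c[120:300,200:400],None,fx=4,fy=3.3333*1.2,interpolation=2)[:600])
E
```

```text
clock: 1.9
tool_pos: [0.4629, 0.115, 0.1826]
ee_rot: [-0.004, -0.356, 0.934, -0.0]
contact_force: [-0.3, 1.0, -0.3]
grip_width: 0.0454
[0.46286058 0.11499657 0.18261868] [-3.83595132e-03 -3.56279853e-01  9.34371412e-01 -1.29634260e-04]
```

View pics/w1z.png

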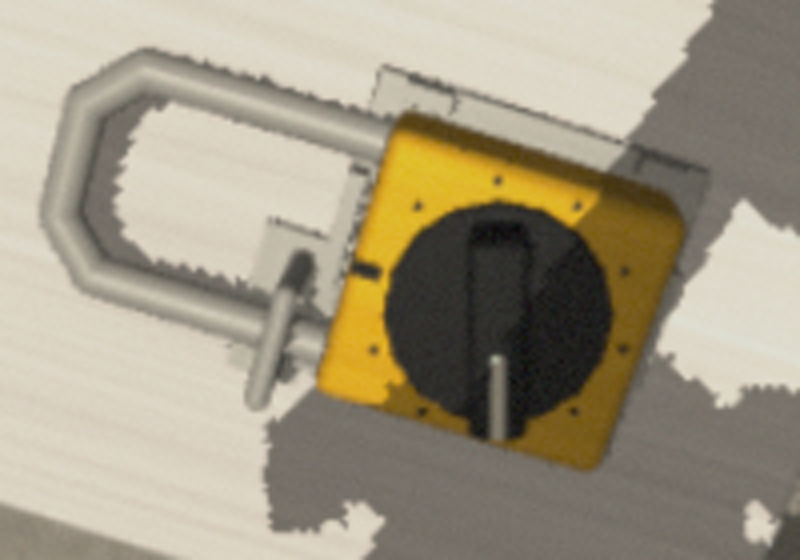

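View pics/w2z.png

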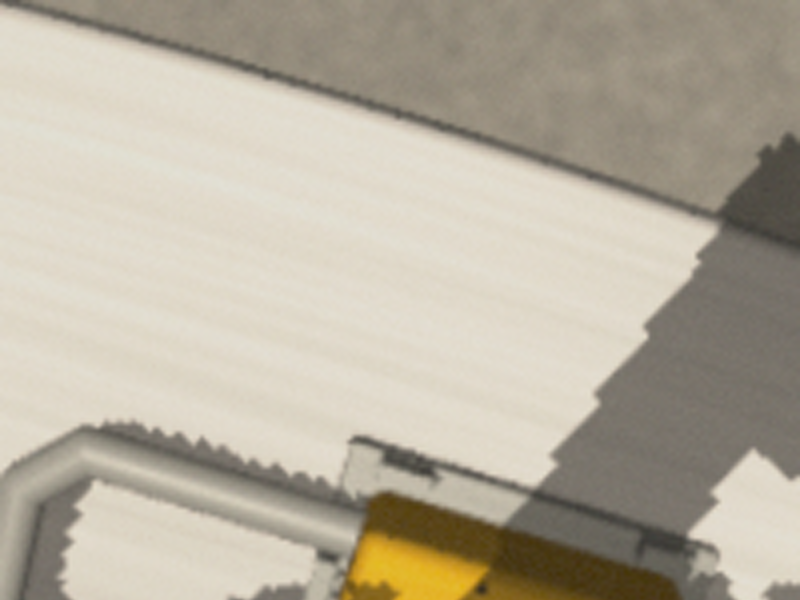

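View pics/w2.png

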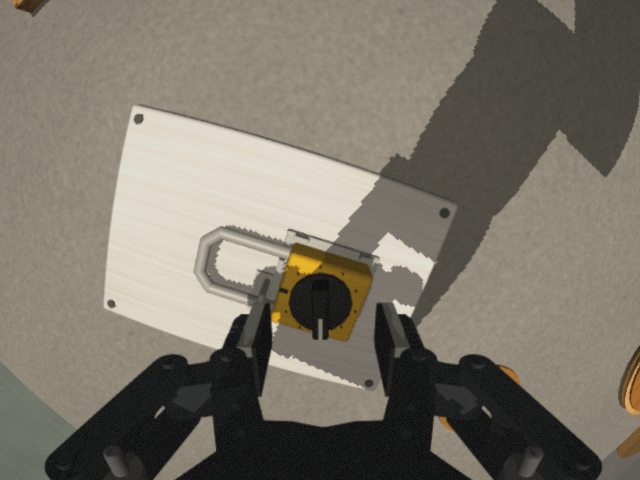

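Run:
```python
import cv2
c=cv2.imread('pics/w2.png')
cv2.imwrite('pics/w2y.png',cv2.resize(c[210:350,185:385],None,fx=4,fy=4,interpolation=2))
```

```text
(no output)
```

View pics/w2y.png

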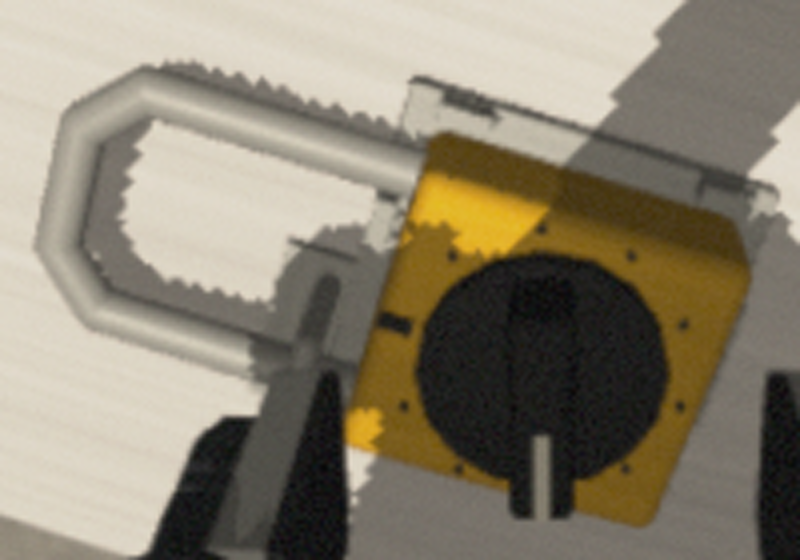

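Run:
```python
from h import *
c=camera('wrist')
s1=dict(tool_pos=np.array([0.48906176,0.13492426,0.22467277]),ee_rot=np.array([-.001,-.355,.935,0]))
s2=dict(tool_pos=np.array([0.46286058,0.11499657,0.18261868]),ee_rot=np.array([-3.83595132e-03,-3.56279853e-01,9.34371412e-01,-1.29634260e-04]))
for n,a,b in[('ptr_in',(497,357),(541,436)),('ptr_out',(498,440),(542,520)),('mark',(366,270),(395,322)),('discC',(498,312),(542,367)),('crown',(66,175),(64,185)),('lockcorner far',(402,118),(434,140)),('barfarL',(472,248),(512,308)),('barfarR',(527,248),(577,308))]:
    A=(a[0]/4+199.625,a[1]/4+159.625);B=(b[0]/4+184.625,b[1]/4+209.625)
    p,e=tri([ray(c,*A,s1),ray(c,*B,s2)]);print(n,p.round(4),np.round(e,4))
    if n.startswith('disc'):print(onz(c,*A,.099,s1).round(4),onz(c,*B,.099,s2).round(4))
    if n.startswith('crown'):print(onz(c,*A,.0845,s1).round(4),onz(c,*B,.0845,s2).round(4))
    if n.startswith('ptr'):print(onz(c,*A,.1155,s1).round(4),onz(c,*B,.1155,s2).round(4))
```

```text
ptr_in [0.4923 0.1389 0.1149] [0. 0.]
[0.4921 0.1388 0.1155] [0.492  0.1387 0.1155]
ptr_out [0.504  0.1496 0.1153] [0. 0.]
[0.5039 0.1495 0.1155] [0.5039 0.1495 0.1155]
mark [0.501  0.1133 0.0939] [0.0001 0.0001]
discC [0.4906 0.1377 0.094 ] [0.0001 0.0001]
[0.4894 0.1367 0.099 ] [0.4888 0.136  0.099 ]
crown [0.5365 0.0537 0.0611] [0.0005 0.0005]
[0.5281 0.0563 0.0845] [0.525  0.0541 0.0845]
lockcorner far [0.478  0.1006 0.0715] [0.0002 0.0002]
barfarL [0.4829 0.1243 0.1017] [0.0001 0.0001]
barfarR [0.476  0.1322 0.1015] [0.0002 0.0002]
```

Bar top triangulates to 115 mm, which matches the text. The bar axis is at 42° and its centre at about (0.489, 0.1367).

Run:
```python
from h import *
go([.489,.1367,.103],132)
```

```text
shift [-30.4   0.6  82.3] turn [-0.06 -0.02 -0.26]
```

```bash
python3 -m pendant '[[[-15,0.3,15,0,0,0],[-30,0.6,40,0,0,0],[-30.4,0.6,60,0,0,0],[-30.4,0.6,70,0,0,0],[-30.4,0.6,70,0,0,0],[-30.4,0.6,70,0,0,0]]]' 40
python3 - <<'E'
from h import *
go([.489,.1367,.103],132)
s=robot.get_state();print(s['tool_pos'])
cv2.imwrite('pics/w3.png',camera('wrist')['color'])
E
```

```text
clock: 2.6
tool_pos: [0.4898, 0.1371, 0.1163]
ee_rot: [0.001, -0.356, 0.934, -0.001]
contact_force: [-0.5, -0.2, 0.3]
grip_width: 0.0402
shift [ 0.9  0.3 13.3] turn [-0.11  0.08 -0.24]
[0.48983777 0.13714101 0.11633022]
```

View pics/w3.png

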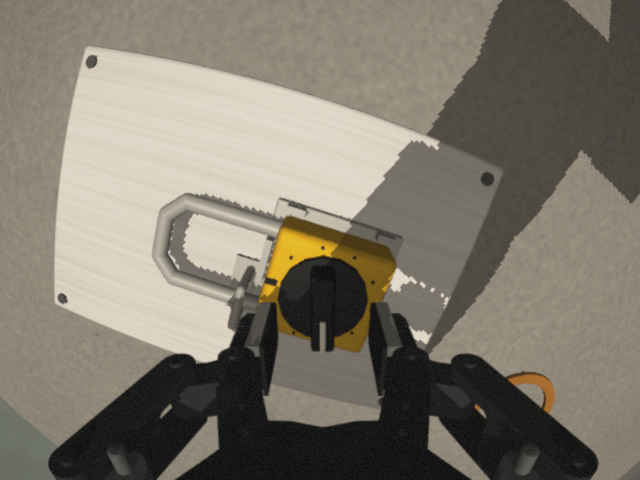

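The jaws are centred on the bar: pads at columns 270 and 375, bar at 322. Descend and close.

```bash
python3 -m pendant '[[[0.9,0.3,6,0,0,0],[0.9,0.3,12.5,0,0,0],[0.9,0.3,12.5,0,0,0]]]' && python3 -m pendant '[[[0,0,0,0,0,0],[0,0,0,0,0,0],[0,0,0,0,0,0],[0,0,0,0,0,0],[0,0,0,0,0,0],[0,0,0,0,0,0]]]' 0 40
```

```text
clock: 2.95
tool_pos: [0.4885, 0.1364, 0.1035]
ee_rot: [0.001, -0.356, 0.934, -0.001]
contact_force: [0.3, 0.2, -0.6]
grip_width: 0.0399
clock: 3.55
tool_pos: [0.4887, 0.1362, 0.1036]
ee_rot: [0.001, -0.356, 0.934, -0.001]
contact_force: [0.3, -2.1, 1.2]
grip_width: 0.0098
```

```bash
python3 -m pendant '[[[0,0,0,0,0,6],[0,0,0,0,0,12],[0,0,0,0,0,18],[0,0,0,0,0,24],[0,0,0,0,0,30],[0,0,0,0,0,36],[0,0,0,0,0,36],[0,0,0,0,0,42],[0,0,0,0,0,48],[0,0,0,0,0,54],[0,0,0,0,0,60],[0,0,0,0,0,60]]]'
```

```text
clock: 4.75
tool_pos: [0.4884, 0.1371, 0.1036]
ee_rot: [0.001, 0.158, 0.987, 0.0]
contact_force: [-1.1, 4.1, 2.0]
grip_width: 0.0098
```

```bash
python3 -c "
from h import *
go([.489,.1367,.1035],23.7)"; python3 -m pendant '[[[0,0,0,0,0,6],[0,0,0,0,0,12],[0,0,0,0,0,18],[0,0,0,0,0,24],[0,0,0,0,0,30],[0,0,0,0,0,36],[0,0,0,0,0,42],[0,0,0,0,0,48],[0,0,0,0,0,48],[0,0,0,0,0,48]]]'; python3 -c "
from h import *
go([.489,.1367,.1035],23.7)
cv2.imwrite('pics/w4.png',camera('wrist')['color'])"
```

```text
shift [-0.7 -0.2  0.1] turn [ 0.09  0.05 48.13]
clock: 5.75
tool_pos: [0.4888, 0.1373, 0.1036]
ee_rot: [0.001, 0.544, 0.839, 0.001]
contact_force: [0.9, 2.1, -0.7]
grip_width: 0.0097
shift [-0.6 -0.1  0.1] turn [0.16 0.01 0.37]
```

View pics/w4.png

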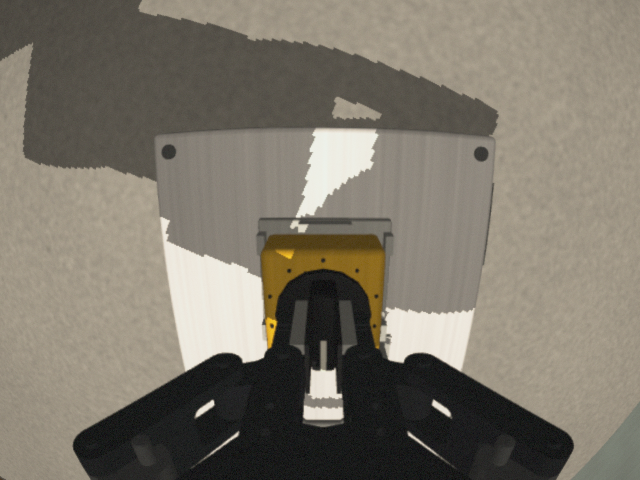

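```bash
python3 -m pendant '[[[0,0,0,0,0,0],[0,0,0,0,0,0],[0,0,0,0,0,0],[0,0,-30,0,0,0],[0,0,-70,0,0,0],[0,0,-100,0,0,0],[0,0,-100,0,0,0]]]' 30; python3 -c "
from h import *
go([.5252,.0543,.18],113.7)
cv2.imwrite('pics/w5.png',camera('wrist')['color'])
c=camera('top')['color'];cv2.imwrite('pics/top5.png',cv2.resize(c[215:355,210:370],None,fx=4,fy=4,interpolation=2))"
```

```text
clock: 6.5
tool_pos: [0.491, 0.1377, 0.2081]
ee_rot: [0.004, 0.544, 0.839, 0.004]
contact_force: [0.1, 0.6, -0.3]
grip_width: 0.0299
shift [-90.   -3.1  28.2] turn [  0.45   0.62 -89.64]
```

View pics/w5.png

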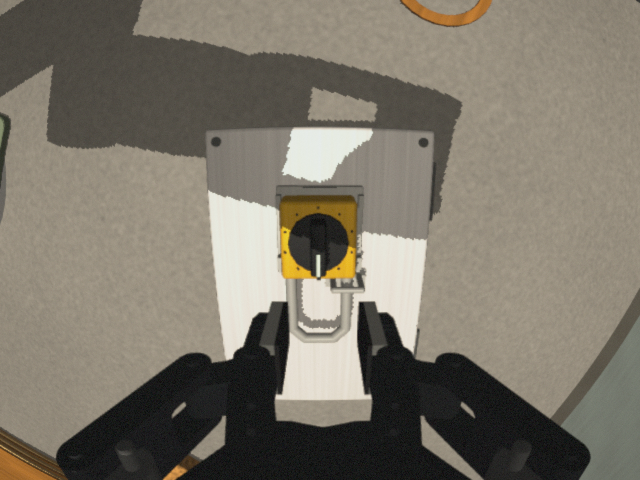

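The pointer at (318,265) now points straight at the shackle. Next I move over the crossbar with the jaws along the lock's x.

```bash
python3 -m pendant '[[[-10,0,3,0,0,-8],[-20,-1,6,0,0,-16],[-30,-1,9,0,0,-24],[-40,-1,12,0,0,-32],[-50,-2,15,0,0,-40],[-60,-2,18,0,0,-48],[-70,-2,21,0,0,-56],[-80,-3,24,0,0,-64],[-90,-3,28,0,0,-72],[-90,-3,28,0,0,-80],[-90,-3,28,0.4,0.6,-88],[-90,-3,28,0.4,0.6,-89.6]]]' 34 ; python3 -m pendant '[[[0,0,0,0,0,0],[0,0,0,0,0,0]]]'; python3 -c "
from h import *
s=robot.get_state();print(s['tool_pos'],s['ee_rot'])
go([.5252,.0543,.085],113.7)
c=camera('wrist')['color']
cv2.imwrite('pics/w6.png',c)"
```

```text
clock: 7.8
tool_pos: [0.5216, 0.0534, 0.1742]
ee_rot: [-0.006, -0.206, 0.979, 0.0]
contact_force: [0.1, -0.7, 0.4]
grip_width: 0.0341
clock: 8.0
tool_pos: [0.5209, 0.0534, 0.1733]
ee_rot: [-0.007, -0.205, 0.979, 0.0]
contact_force: [-0.2, -0.1, 1.3]
grip_width: 0.0343
[0.52093361 0.05338876 0.17330778] [-6.73847529e-03 -2.04691164e-01  9.78803354e-01  3.37385633e-04]
shift [-5.4 -1.2 88.2] turn [ 0.2  -0.75 -0.08]
```

View pics/w6.png

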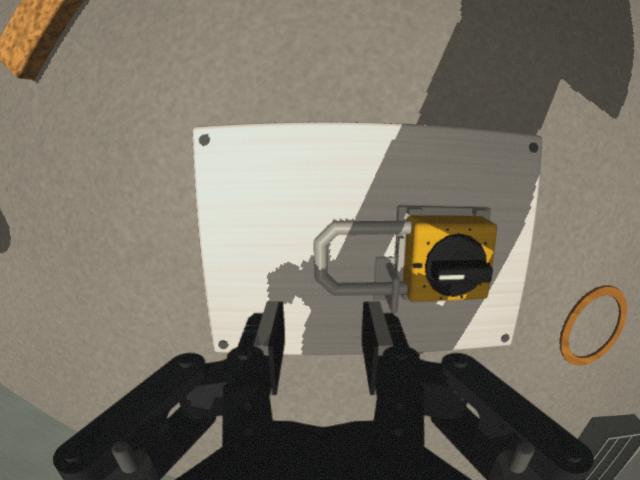

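Crossbar at (321,258). I'll descend partway and use it as a second view.

```bash
python3 -m pendant '[[[-3,-0.6,20,0,-0.7,0],[-5.4,-1.2,40,0,-0.7,0],[-5.4,-1.2,50,0.2,-0.7,0],[-5.4,-1.2,50,0.2,-0.7,0],[-5.4,-1.2,50,0.2,-0.7,0]]]'; python3 -c "
from h import *
s=robot.get_state();print(s['tool_pos'],s['ee_rot'])
go([.5252,.0543,.085],113.7)
c=camera('wrist')['color']
cv2.imwrite('pics/w7.png',c)"
```

```text
clock: 8.55
tool_pos: [0.5262, 0.0545, 0.124]
ee_rot: [0.0, -0.205, 0.979, -0.0]
contact_force: [0.1, -0.4, 0.2]
grip_width: 0.0345
[0.52620462 0.05448975 0.1240079 ] [ 2.44930323e-04 -2.04784305e-01  9.78807076e-01 -1.92079735e-04]
shift [ 1.   0.2 39. ] turn [-0.03  0.02 -0.07]
```

View pics/w7.png

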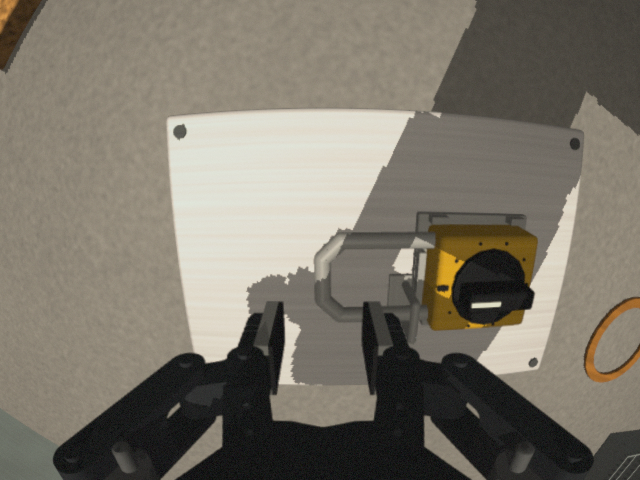

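Run:
```python
from h import *
c=camera('wrist')
s1=dict(tool_pos=np.array([0.52093361,0.05338876,0.17330778]),ee_rot=np.array([-6.73847529e-03,-2.04691164e-01,9.78803354e-01,3.37385633e-04]))
s2=dict(tool_pos=np.array([0.52620462,0.05448975,0.1240079]),ee_rot=np.array([2.44930323e-04,-2.04784305e-01,9.78807076e-01,-1.92079735e-04]))
for n,A,B in[('crown',(321,257.5),(323,278))]:
    p,e=tri([ray(c,*A,s1),ray(c,*B,s2)]);print(n,p.round(4),np.round(e,4))
    print(onz(c,*A,.08,s1).round(4),onz(c,*B,.08,s2).round(4))
for i,nm in((1,'w6'),(2,'w7')):
    im=cv2.imread(f'pics/{nm}.png');cv2.imwrite(f'pics/{nm}z.png',cv2.resize(im[200:340,290:450],None,fx=4,fy=4,interpolation=2))
```

```text
crown [0.5232 0.0537 0.0867] [0.0001 0.0001]
[0.5254 0.0546 0.08  ] [0.5259 0.0548 0.08  ]
```

View pics/w7z.png

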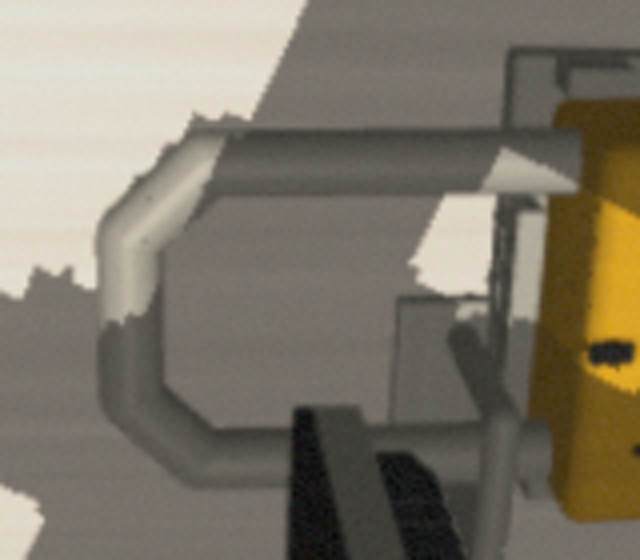

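View pics/w6z.png

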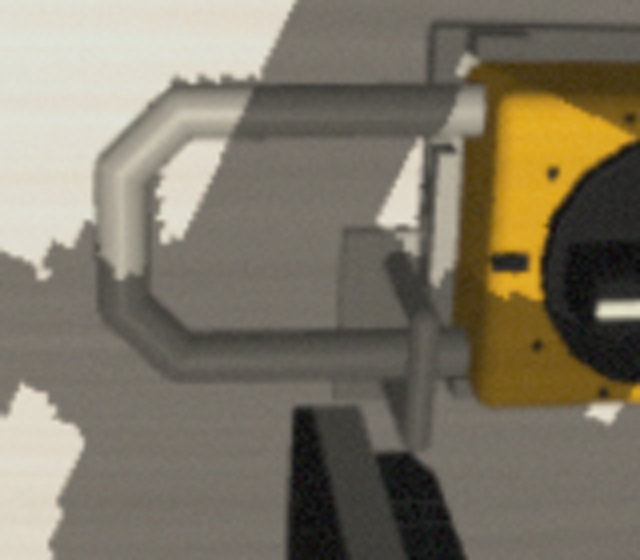

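The crossbar is at (0.5255, 0.0547), height 80–87 mm from a short baseline, against 80 mm in the text. Descend around the bar and close.

```bash
python3 -m pendant '[[[0.6,0,15,0,0,0],[0.6,0,30,0,0,0],[0.6,0,45,0,0,0],[0.6,0,54,0,0,0],[0.6,0,54,0,0,0]]]'; python3 -m pendant '[[[0,0,0,0,0,0],[0,0,0,0,0,0],[0,0,0,0,0,0],[0,0,0,0,0,0],[0,0,0,0,0,0]]]' 0 60
python3 -c "
from h import *
c=camera('wrist')['color']
cv2.imwrite('pics/w8.png',c)"
```

```text
clock: 9.15
tool_pos: [0.5257, 0.0542, 0.07]
ee_rot: [0.0, -0.205, 0.979, -0.0]
contact_force: [-1.4, 0.3, -1.1]
grip_width: 0.034
clock: 9.65
tool_pos: [0.5263, 0.054, 0.0706]
ee_rot: [0.001, -0.205, 0.979, -0.0]
contact_force: [-0.7, -2.1, 2.9]
grip_width: 0.0061
```

View pics/w8.png

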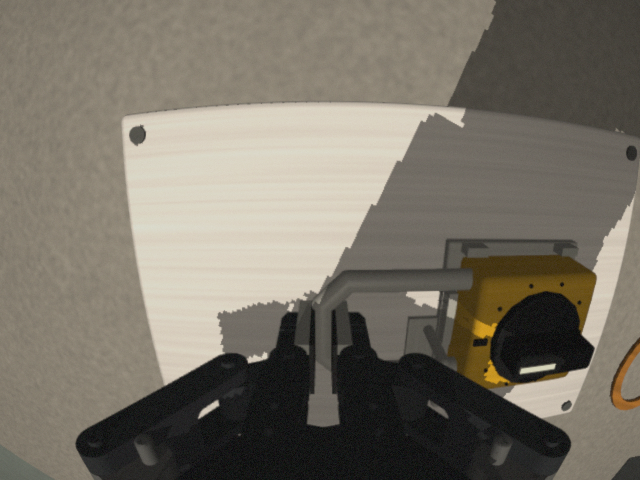

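The bar is between the fingers at (320,315). Now pull along the lock's +x, which is tool −y.

```bash
python3 -m pendant '[[[0,-4,0,0,0,0],[0,-8,0,0,0,0],[0,-12,0,0,0,0],[0,-16,0,0,0,0],[0,-20,0,0,0,0],[0,-24,0,0,0,0],[0,-28,0,0,0,0],[0,-31,0,0,0,0],[0,-33,0,0,0,0],[0,-34,0,0,0,0],[0,-35,0,0,0,0],[0,-35,0,0,0,0]]]'
python3 -c "
from h import *
s=robot.get_state();print(s['contact_force'],s['tool_pos'])
c=camera('wrist')['color']
cv2.imwrite('pics/w9.png',c)"
```

```text
clock: 10.9
tool_pos: [0.5401, 0.022, 0.0706]
ee_rot: [0.001, -0.205, 0.979, -0.0]
contact_force: [-1.4, 3.1, -0.8]
grip_width: 0.0065
[-1.35522728  3.08188806 -0.84568101] [0.54013704 0.02197899 0.07056221]
```

View pics/w9.png

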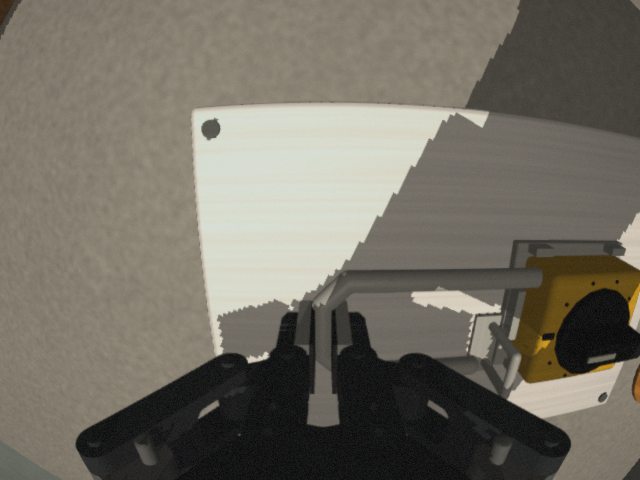

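```bash
python3 -m pendant '[[[0,-1,0,0,0,0],[0,-2,0,0,0,0],[0,-2.5,0,0,0,0],[0,-2.5,0,0,0,0]]]'
```

```text
clock: 11.35
tool_pos: [0.5401, 0.0213, 0.0703]
ee_rot: [-0.0, -0.204, 0.979, 0.001]
contact_force: [-3.1, 8.2, 1.0]
grip_width: 0.0062
```

Stop reached: 8.8 N with hardly any more motion. Release, rise and move over the lock.

```bash
python3 -m pendant '[[[0,1,0,0,0,0],[0,2,0,0,0,0],[0,2,0,0,0,0],[0,2,0,0,0,0],[0,2,-30,0,0,0],[0,2,-70,0,0,0],[0,2,-110,0,0,0],[0,2,-130,0,0,0],[0,2,-130,0,0,0]]]' 32; python3 -c "
from h import *
go([.489,.1367,.2],23.7)"
```

```text
clock: 12.25
tool_pos: [0.5415, 0.0225, 0.2039]
ee_rot: [0.004, -0.204, 0.979, 0.0]
contact_force: [0.4, 0.4, -0.4]
grip_width: 0.0319
shift [  2.5 125.7   3.7] turn [ 0.29  0.39 89.86]
```

```bash
python3 -m pendant '[[[0,12,0,0,0,8],[0,24,0,0,0,16],[1,36,0,0,0,24],[1,48,1,0,0,32],[1,60,2,0,0,40],[1,72,2,0,0,48],[2,84,3,0,0,56],[2,96,3,0,0,64],[2,108,3,0,0,72],[2,120,3,0,0,80],[2.5,126,3.7,0,0.4,88],[2.5,126,3.7,0.3,0.4,90]]]' 80; python3 -m pendant '[[[0,0,0,0,0,0],[0,0,0,0,0,0]]]';python3 -c "
from h import *
s=robot.get_state();print(s['tool_pos'],s['ee_rot'])
go([.489,.1367,.2],23.7)
c=camera('wrist')['color']
cv2.imwrite('pics/w10.png',c)
c=camera('top')['color'];cv2.imwrite('pics/top10.png',cv2.resize(c[215:355,210:370],None,fx=4,fy=4,interpolation=2))"
```

```text
clock: 13.45
tool_pos: [0.4879, 0.1372, 0.1984]
ee_rot: [-0.001, 0.549, 0.836, -0.001]
contact_force: [-0.2, 0.3, 0.2]
grip_width: 0.0798
clock: 13.65
tool_pos: [0.4873, 0.1369, 0.1972]
ee_rot: [-0.002, 0.549, 0.836, -0.002]
contact_force: [0.4, -0.6, 0.2]
grip_width: 0.0797
[0.48727412 0.13690201 0.19718019] [-0.00175183  0.54851711  0.83613486 -0.00210081]
shift [-0.9  1.5 -2.8] turn [-0.31 -0.04 -0.23]
```

View pics/w10.png

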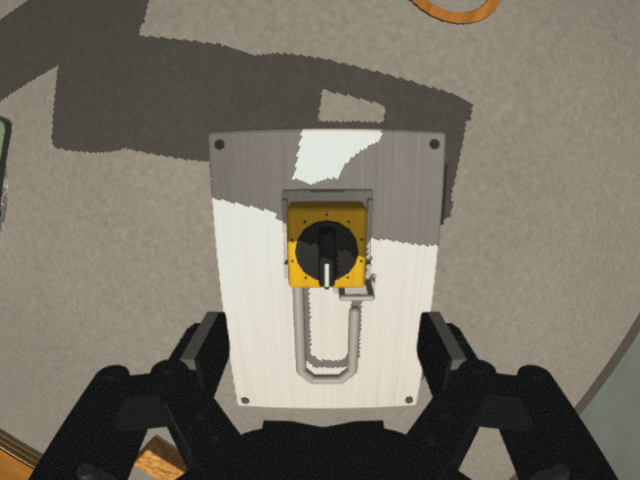

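The shackle is fully out. Its free leg end at (356,305) is clear of the staple, and the lock centre is near (326,250). Quick re-measure, then descend.

Run:
```python
from h import *
s=robot.get_state();c=camera('wrist');im=c['color']
print(s['tool_pos'])
h=cv2.cvtColor(im,cv2.COLOR_BGR2HSV);m=cv2.inRange(h,(15,120,50),(35,255,255));m[:180]=0;m[300:]=0;m[:,:270]=0;m[:,385:]=0
ys,xs=np.where(m);print(xs.min(),xs.max(),ys.min(),ys.max())
r=cv2.minAreaRect(cv2.convexHull(np.c_[xs,ys].astype(np.int32)));print(r)
for p in((326.5,250),):
    for z in(.094,.099):print(onz(c,*p,z,s).round(4))
e=[onz(c,x,265,.094,s) for x in(288,366)];print(np.array(e).round(4),sum(e)/2)
L=np.array([.489,.1367])+.005*np.array([.402,-.9155]);go([*L,.1],23.7,s)
```

```text
[0.48762248 0.13691174 0.1977248 ]
286 365 201 287
((325.5, 244.0), (86.0, 79.0), 90.0)
[0.4913 0.1355 0.094 ]
[0.4906 0.137  0.099 ]
[[0.4707 0.1142 0.094 ]
 [0.5216 0.1363 0.094 ]] [0.49616886 0.1252578  0.094     ]
shift [-5.8  1.6 97.7] turn [-0.25 -0.03 -0.26]
```

```bash
python3 -m pendant '[[[-3,1.5,20,0,0,0],[-6,2.8,40,-0.2,0,-0.3],[-6,2.8,60,-0.2,0,-0.3],[-6,2.8,80,-0.2,0,-0.3],[-6,2.8,92,-0.2,0,-0.3],[-6,2.8,92,-0.2,0,-0.3],[-6,2.8,92,-0.2,0,-0.3]]]' 72; python3 -c "
from h import *
s=robot.get_state();print(s['tool_pos'])
c=camera('wrist')['color']
go([.4921,.1326,.068],23.7)
cv2.imwrite('pics/w11.png',c)"
```

```text
clock: 14.5
tool_pos: [0.4928, 0.1325, 0.1064]
ee_rot: [-0.0, 0.547, 0.837, 0.0]
contact_force: [1.4, -0.8, 0.7]
grip_width: 0.0717
[0.49282081 0.13249679 0.10635713]
shift [ 0.4 -1.  38.8] turn [ 0.08 -0.01  0.04]
```

View pics/w11.png

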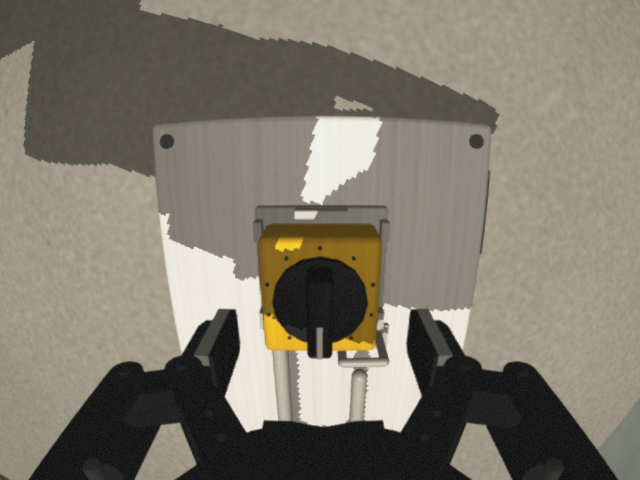

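```bash
python3 -m pendant '[[[0.4,-1,10,0,0,0],[0.4,-1,20,0,0,0],[0.4,-1,28,0,0,0],[0.4,-1,33,0,0,0],[0.4,-1,37,0,0,0],[0.4,-1,38,0,0,0],[0.4,-1,38,0,0,0]]]'; python3 -c "
from h import *
cv2.imwrite('pics/w12.png',camera('wrist')['color'])"
```

```text
clock: 15.25
tool_pos: [0.4921, 0.1326, 0.0687]
ee_rot: [0.0, 0.547, 0.837, 0.001]
contact_force: [-0.2, -0.2, 0.3]
grip_width: 0.0718
```

View pics/w12.png

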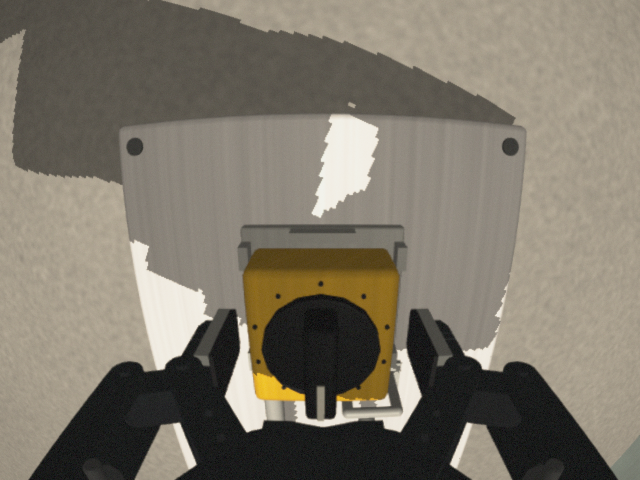

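No contact while descending, and the fingers straddle the lock symmetrically. Close firmly.

```bash
python3 -m pendant '[[[0,0,0,0,0,0],[0,0,0,0,0,0],[0,0,0,0,0,0],[0,0,0,0,0,0],[0,0,0,0,0,0]]]' 30 100
```

```text
clock: 15.8
tool_pos: [0.4921, 0.1325, 0.0698]
ee_rot: [0.0, 0.547, 0.837, 0.001]
contact_force: [-2.8, -0.7, 5.0]
grip_width: 0.0536
```

```bash
python3 -m pendant '[[[0,0,-2,0,0,0],[0,0,-4,0,0,0],[0,0,-7,0,0,0],[0,0,-10,0,0,0],[0,0,-15,0,0,0],[0,0,-15,0,0,0]]]' - 100; python3 -c "
from h import *
cv2.imwrite('pics/w13.png',camera('wrist')['color'])"
```

```text
clock: 16.4
tool_pos: [0.4926, 0.1327, 0.0855]
ee_rot: [0.001, 0.547, 0.837, 0.001]
contact_force: [-0.8, 0.1, -6.1]
grip_width: 0.0539
```

View pics/w13.png

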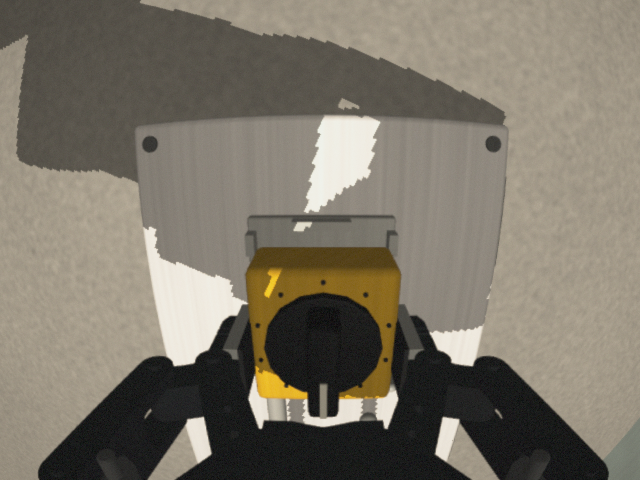

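The lock comes up with the tool and stays level (load about 6 N). Continue up.

```bash
python3 -m pendant '[[[0,0,-8,0,0,0],[0,0,-18,0,0,0],[0,0,-30,0,0,0],[0,0,-42,0,0,0],[0,0,-54,0,0,0],[0,0,-66,0,0,0],[0,0,-78,0,0,0],[0,0,-90,0,0,0],[0,0,-102,0,0,0],[0,0,-112,0,0,0],[0,0,-118,0,0,0],[0,0,-118,0,0,0]]]'; python3 -m pendant '[[[0,0,0,0,0,0],[0,0,0,0,0,0],[0,0,0,0,0,0],[0,0,0,0,0,0],[0,0,0,0,0,0]]]';  python3 -c "
from h import *
s=robot.get_state();print(s['tool_pos'],s['contact_force'],s['wrist_torque'],s['joint_vel'].round(4))
cv2.imwrite('pics/w14.png',camera('wrist')['color'])
cv2.imwrite('pics/scene14.png',cv2.resize(camera('scene')['color'][140:340,250:450],None,fx=3,fy=3,interpolation=2))
cv2.imwrite('pics/top14.png',cv2.resize(camera('top')['color'][180:370,180:400],None,fx=3,fy=3,interpolation=2))"
```

```text
clock: 17.65
tool_pos: [0.4926, 0.1326, 0.2041]
ee_rot: [0.001, 0.547, 0.837, 0.002]
contact_force: [0.0, 0.3, -6.2]
grip_width: 0.0538
clock: 18.15
tool_pos: [0.4925, 0.1326, 0.2038]
ee_rot: [0.001, 0.547, 0.837, 0.001]
contact_force: [-0.0, -0.3, -5.7]
grip_width: 0.0542
[0.49248137 0.13261994 0.203829  ] [-0.01024678 -0.28830229 -5.71985562] [ 0.0317975   0.05705781 -0.01562046] [ 0.0003 -0.0029 -0.0032  0.0001 -0.0011 -0.0013]
```

View pics/w14.png

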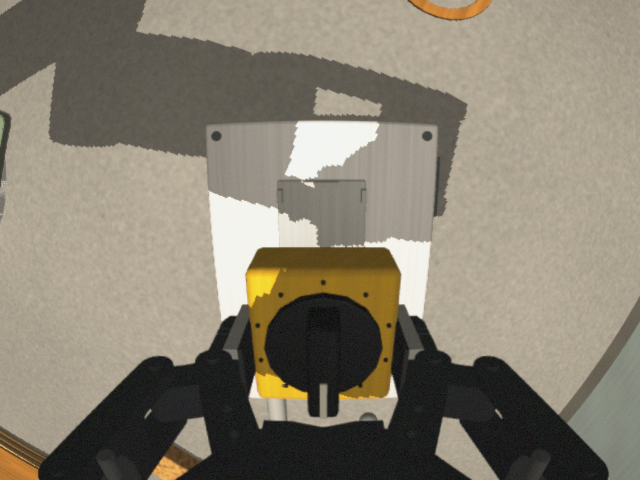

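View pics/scene14.png

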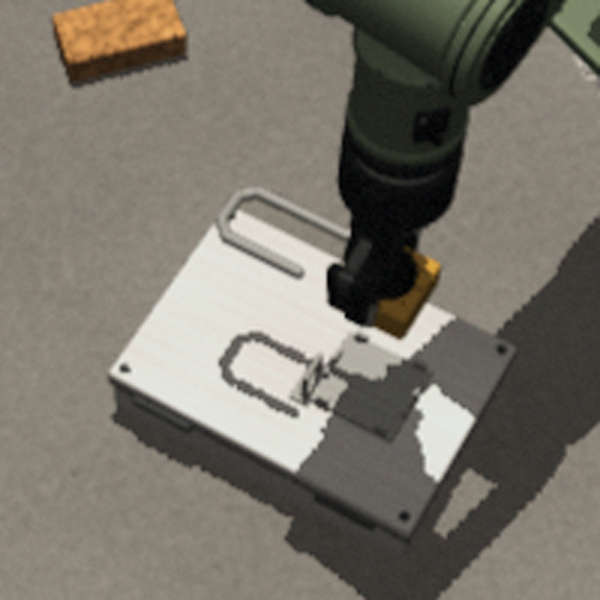

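View pics/top14.png

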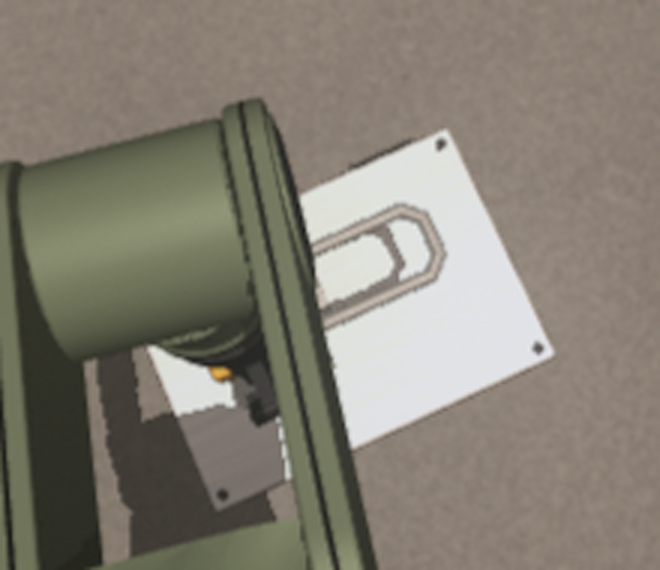

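The lock hangs level. It sits at the same pixels in the wrist view as just after the grasp, the shackle is out, and it is about 134 mm up and still. Handing in.

```bash
python3 -c "
from workcell import robot
print(robot.job_done()); s=robot.get_state();print(s['clock'],s['tool_pos'],s['grip_width'])"
```

```text
the job is handed in; nothing more can be done
None
the job is handed in; nothing more can be done
```

I opened the padlock, lifted it off the case and handed the job in after about 18 s of the 72 s allowed. The robot reports no verdict, so what follows is from my own readings.

- **Dial:** I gripped the bar and turned it clockwise 108°, three clicks. The wrist picture then showed the pointer straight at the shackle.
- **Shackle:** I gripped the crossbar and pulled about 35 mm, until the force rose to about 9 N with hardly any more motion. That fits the 34 mm stop. The picture showed the free leg clear of the staple.
- **Lift:** I gripped the lock across its 56 mm sides with the force set to 100 N and raised it about 134 mm, putting its underside near 0.20 m. The last checks showed it level and still, with a load of about 6 N and the shackle out. The wrist view showed no change in how the lock sat in the jaws during the lift.
- **Disagreements:**
  - Case lid: it triangulated to about 56 mm from the fixed cameras, against 60 mm in the text.
  - Crossbar: its height came out at 87 mm from a short baseline, against 80 mm, and a rougher wrist pair gave 61 mm. I used the text's 80 mm.
  - Finger opening: it read 1 to 3 mm less than the thickness of each thing gripped, probably because the fingers give a little.
- **Bystanders:** No move came near them. I did not measure their positions again at the end.

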